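# Plate overhang for a clamp

## Task

Push the flat aluminium plate across the dark stone slab until its grooved end hangs over the slab's left-hand edge and that edge lies between the plate's two grooves, across the plate's whole width, so that a clamp can be fitted. Only push it with the fingers: do not lift or tip the plate, let it hang over no other edge, and leave the bottles, jar and vials standing where they are.

Things in the scene. Friction and masses are not known exactly. Their poses are not given: they have to be found in the camera images.
- plate: loose flat aluminium plate, 110 (x) x 120 (y) x 8 mm, about 0.26 kg, lying flat on the slab; origin at the centre of its underside. Its +y end is the grooved end, which at the start points roughly to the robot's left: two thin dark lines (grooves) run across it along x, 25 mm and 45 mm in from that end (at y = +35 and +15 mm). Two screw heads (1 mm high) near its other end. It is too wide to be gripped across.
- slab: dark grey stone slab fixed to the table, 260 (x) x 340 (y) mm, flat top 50 mm above its origin, which is the centre of its underside on the table; it may be turned up to 0.2 rad. Its +y side is the left-hand edge.
- slab_edge (a point): middle of the slab's left-hand (+y) top edge, at (0, 170, 50) mm in the slab's frame and with the slab's axes; the edge runs along x
- band_far (a point): point on the plate's top at its +x side, midway between the two grooves, at (55, 25, 8) mm in the plate's frame
- band_near (a point): point on the plate's top at its -x side, midway between the two grooves, at (-55, 25, 8) mm in the plate's frame
- spray: slim nasal spray bottle with white top, 30 mm across, 118 mm high, loose, standing on the slab near its far left corner; origin at the centre of its underside; leave it alone
- vials: bundle of ten small white vials in a yellow band, 103 x 71 x 46 mm, loose on the table to the right of the slab; origin at the centre of its underside; leave it alone
- bottle: brown bottle with white cap, 66 mm across, 155 mm high, loose on the table to the right of the slab; origin at the centre of its underside; leave it alone
- jar: clear stoppered glass jar of white powder, 75 mm across, 154 mm high, loose on the table beyond the slab; origin at the centre of its underside; leave it alone

How it is judged:
By the outcome, as a careful person would: the job done as asked, in the order asked, and still so for the second after the job is handed in, with the robot touching nothing.
It also fails if it takes over 42 s, if anything falls off the work surface, if the arm or the gripper's body presses on something with over 40 N, if the wrist force passes 120 N, or if a joint passes its speed limit or range.

## Robot

A 6-joint arm with a two-finger parallel gripper is mounted at the origin on a cart in front of the work surface, level with it; the furniture and walls round the work are solid. World frame = base frame: x ahead of the robot, y to its left, z up, the work surface at z = 0. Lengths are in m, angles in rad, forces in N, time in s.
With the tool pointing down it reaches from about 0.25 to 0.725 m from the base axis. Payload 9.7 kg.
Tool frame: the origin (TCP) lies midway between the tips of the shut fingers; the grasp point (between the pads) lies pinch_z behind it (pinch_z is the distance from the TCP to the grasp point, in m); z points along the fingers, y is the line along which they close (so a half turn about z gives the same grasp; the last joint's range is limited). The gripper opens to 85 mm and grips with 20 to 120 N. Pads are 22 mm wide; open, the fingers measure 114 mm over their backs; the gripper's body (76 mm by 85 mm) begins 54 mm behind the grasp point. The pads swing forward as they close: fully open they stand 13 mm farther back than shut.
Start: joints at [1.231, 0.087, 0.176, 1.66, 0, 1.571], TCP at [0.183, 0.519, 0.231] pointing down, gripper open.
Joint ranges: [-3.13, 3.13], [-0.85, 1.81], [-1.15, 1.24], [-2.2, 2.28], [-1.44, 1.52], [-3.14, 3.14]. Speed limits (rad/s): [2.22, 2.22, 2.57, 3.14, 3.14, 3.14].

## Interface

Orientations are given as a unit quaternion [w, x, y, z].
In Python, from cell import * gives the robot as it stands.
- The arm moves only by the tool servo_tool, never from a script. Its argument "targets" is text: rows parted by semicolons, each of 4 numbers parted by spaces: the shift along the tool's x, y, z in units of 40 mm (1.0 is 40 mm), then the turn about the tool's z in units of 5 degrees (1.0 is 5 degrees). In form: tx ty tz twist; .... A call has 1 to 12 rows; each row is the pose to reach, as a shift and turn from the pose commanded when the call began, along the tool's axes at that moment; what a row does not reach only later rows make up. A row lasts 1/12 s, in which the tool goes at most 41.7 mm and 7.16 degrees, less where a joint would pass 70% of its speed; a pose out of reach is approached as far as the arm can. A call with a gripper value outside its range is refused whole. "claw" is the finger opening in mm, from 0 to 85.4, set as the call begins (left out, the last holds). The fingers move at their own pace and stop on an object; "newtons" is the grip in N (left out, the last holds). Time passes only in rows, so rows that repeat a pose let the fingers close. It gives the time, the measured TCP pose, the force, the opening and the grip force at its end, in the units of the state.
- sense(): the state, without advancing time (a new reading comes with each control period).
- get_image(name): name is "side" or "top" or "wrist"; returns the picture (480x640x3 uint8, red, green, blue); there is no depth.
- get_calibration(name): a dict with "vertical_fov" (degrees; the focal length in pixels is half the picture's height over the tangent of half this angle, whatever the lens; pixels are square), "cx", "cy" (the principal point, pixels), "R" (3x3) and "t" (3): a world point X has camera coordinates R X + t; the wrist camera has in their place "tool_from_camera" (4x4, takes a point from camera to tool coordinates, whose origin is the TCP and whose axes are the flange's). Camera axes: x right, y down, z forward; pixel columns grow to the right and rows downward; lengths in m; the calibration is good to about 2 mm. A picture is of the moment at which its call begins: read the wrist's pose just before it. get_calibration takes no time and is no camera call.
- finish_job(): hands the job in; it is judged then, once.
The state is a dict: "time": time; "joint_positions": joint angles; "qvel": joint speeds; "joint_efforts": joint torques, N m; "eef_pos": TCP position; "tcp_rot": TCP orientation; "wrist_force": force on the tool from outside, world axes, zero at the start; "moment": the same for the moment, N m; "grip_width": finger opening in m; "gripper_force": force on a finger pad.
Only numpy, scipy, OpenCV 4.12 (cv2) and the standard library are available. Lean on these libraries where they do the work, as an engineer would, in place of code of your own. Each camera call takes 0.05 s, during which the arm holds its last target. There are 200 camera calls.

## Working session

There is one attempt and no reset: what is moved stays moved. The work goes in short steps, Python scripts to look and compute and a tool call to move; the robot and the scene stay as the last step left them, time stands still between calls to the robot, and variables do not carry over. Pictures are saved under pics/ and viewed, at most 10 in all, crops included, and the job is handed in when it is done.

Besides the shell and the picture viewer there is one more tool, called after "Request:" as a command line: name --argument value ..., lists and objects as JSON in quotes. servo_tool: Moves the arm, as the interface text tells. Its arguments: {"type":"object","properties":{"targets":{"type":"string"},"claw":{"type":"number"},"newtons":{"type":"number"}},"required":["targets"]}

```bash
mkdir -p pics
python3 - <<'E'
from cell import *
import cv2
s=sense();print(s)
for n in("top","side"):
    c=get_calibration(n);print(n,c)
    cv2.imwrite(f"pics/{n}0.png",get_image(n)[:,:,::-1])
print(get_calibration("wrist"))
E
```

```text
{'time': 0.0, 'joint_positions': array([ 1.23103695e+00,  8.74617190e-02,  1.75135886e-01,  1.65979643e+00,
       -1.05593145e-05,  1.57079107e+00]), 'qvel': array([ 0.00095454,  0.00022666,  0.00036502,  0.00137721, -0.00110597,
        0.0007364 ]), 'joint_efforts': array([-2.09537211e-03, -5.20403731e+01,  4.64792204e+01,  1.69716740e-02,
       -1.19624356e-04,  2.12589651e-05]), 'eef_pos': array([0.18322031, 0.51834413, 0.23058306]), 'tcp_rot': array([-1.06881739e-04,  1.69061143e-01,  9.85605342e-01, -6.54315834e-04]), 'wrist_force': array([-0.8211378 , -0.33225666, -0.39338106]), 'moment': array([ 0.03058671, -0.01904222, -0.01804917]), 'gripper_force': 0.0, 'grip_width': 0.08514466658479233}
top {'vertical_fov': 54.181541233398235, 'cx': 328.63951944976236, 'cy': 247.7855222228732, 'R': array([[-0.00778336, -0.99981131, -0.01779771],
       [-0.98293481,  0.01092078, -0.18362976],
       [ 0.18378947,  0.01606473, -0.98283435]]), 't': array([-0.15370146,  0.60070029,  1.03204809])}
side {'vertical_fov': 51.31644092594085, 'cx': 317.19715617460844, 'cy': 240.18243708424885, 'R': array([[ 0.99532741, -0.09643748,  0.00481154],
       [-0.03262292, -0.38276441, -0.92326982],
       [ 0.0908795 ,  0.91879879, -0.38412198]]), 't': array([-0.59543186,  0.01593337,  1.32403696])}
{'vertical_fov': 71.21902022627859, 'cx': 324.6794972436089, 'cy': 238.31661602306048, 'tool_from_camera': array([[ 6.32392275e-04, -9.61346848e-01, -2.75339497e-01,
         7.00258620e-02],
       [ 9.99999606e-01,  7.79295015e-04, -4.24133776e-04,
         3.49808742e-04],
       [ 6.22310366e-04, -2.75339120e-01,  9.61346962e-01,
        -1.43104964e-01],
       [ 0.00000000e+00,  0.00000000e+00,  0.00000000e+00,
         1.00000000e+00]])}
```

View pics/top0.png

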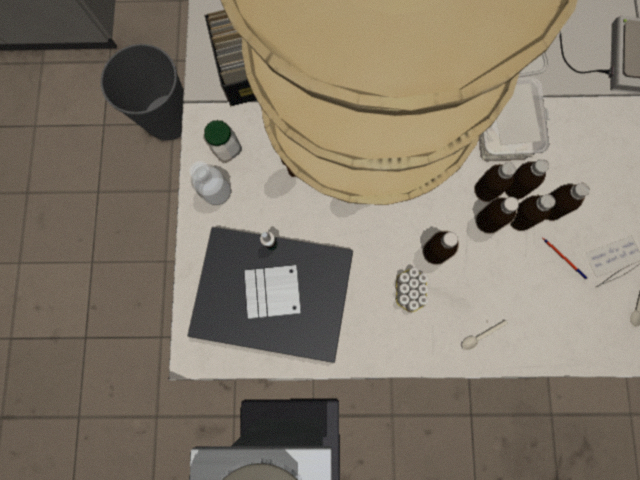

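View pics/side0.png

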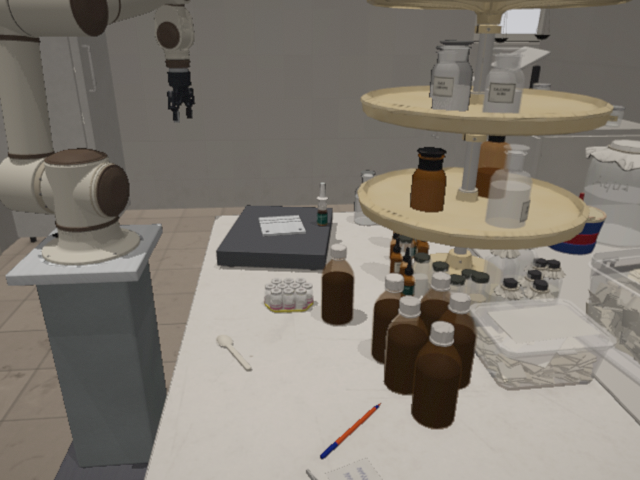

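Run:
```python
import cv2
i=cv2.imread("pics/top0.png")[215:370,175:365]
cv2.imwrite("pics/crop0.png",cv2.resize(i,None,fx=4,fy=3.8,interpolation=cv2.INTER_CUBIC))
```

```text
(no output)
```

View pics/crop0.png

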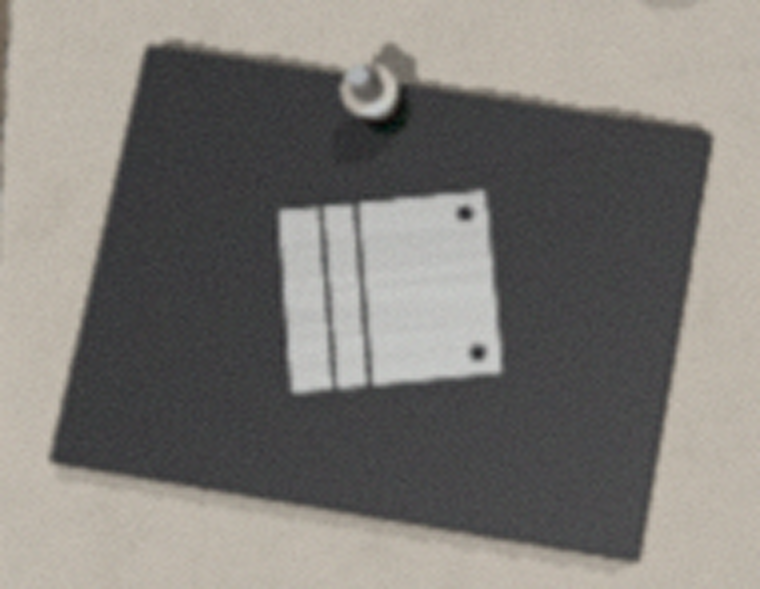

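```bash
cat > h.py <<'E'
from cell import *
import numpy as np, cv2
def ray2w(uv,z,name="top"):
    c=get_calibration(name);f=240/np.tan(np.radians(c["vertical_fov"]/2))
    R=np.array(c["R"]);t=np.array(c["t"]);C=-R.T@t
    out=[]
    for u,v in uv:
        d=R.T@np.array([(u-c["cx"])/f,(v-c["cy"])/f,1]);out.append(C+d*(z-C[2])/d[2])
    return np.array(out)
def wray(uv,z,s):
    c=get_calibration("wrist");f=240/np.tan(np.radians(c["vertical_fov"]/2));T=np.array(c["tool_from_camera"])
    w,x,y,q=s["tcp_rot"]
    from scipy.spatial.transform import Rotation as Ro
    R=Ro.from_quat([x,y,q,w]).as_matrix();C=R@T[:3,3]+s["eef_pos"];o=[]
    for u,v in uv:
        d=R@T[:3,:3]@np.array([(u-c["cx"])/f,(v-c["cy"])/f,1]);o.append(C+d*(z-C[2])/d[2])
    return np.array(o)
def rect(P):
    d=np.roll(P,-1,0)-P
    return P.mean(0)[:2],np.linalg.norm(d,axis=1),np.arctan2(d[:,1],d[:,0])
E
python3 - <<'E'
from h import *
np.set_printoptions(precision=4,suppress=True)
f=lambda L:[(175+u/4-.4,215+v/3.8-.4) for u,v in L]
S=ray2w(f([(149,46),(710,130),(638,560),(52,460)]),.05)
P=ray2w(f([(279,210),(485,190),(501,373),(292,393)]),.058)
B=ray2w(f([(388,118)]),.05);T=ray2w(f([(358,76)]),.168)
for q in(S,P):print(q,*rect(q))
print(B,T)
n=np.array([S[0]-S[3]])[0];ex=n/np.linalg.norm(n);ey=np.array([-ex[1],ex[0],0])
m=(S[0]+S[3])/2
print("ex",ex,"ang",np.arctan2(ex[1],ex[0]),"slabframe plate (x, dist to edge)",[( (p-m)@ex,(p-m)@ey) for p in list(P)+[B[0],T[0]]])
E
```

```text
[[ 0.6536  0.1154  0.05  ]
 [ 0.597  -0.2137  0.05  ]
 [ 0.3417 -0.1694  0.05  ]
 [ 0.4017  0.1607  0.05  ]] [ 0.4985 -0.0268] [0.3339 0.2591 0.3356 0.2559] [-1.7411  2.9697  1.3908 -0.1783]
[[ 0.5491  0.0344  0.058 ]
 [ 0.5601 -0.0839  0.058 ]
 [ 0.4504 -0.0934  0.058 ]
 [ 0.4397  0.0243  0.058 ]] [ 0.4998 -0.0297] [0.1188 0.1101 0.1182 0.1099] [-1.4783 -3.0545  1.6617  0.0921]
[[ 0.6066 -0.0263  0.05  ]] [[ 0.6074 -0.0269  0.168 ]]
ex [ 0.9841 -0.1773  0.    ] ang -0.17829093611234245 slabframe plate (x, dist to edge) [(np.float64(0.03952542357185173), np.float64(-0.09821010722723798)), (np.float64(0.07129278747616988), np.float64(-0.21265361306074682)), (np.float64(-0.03494182797116681), np.float64(-0.24152494122306387)), (np.float64(-0.06638509947845131), np.float64(-0.12756765311840862)), (np.float64(0.10679834876143639), np.float64(-0.1477845598701028)), (np.float64(0.10773838157065437), np.float64(-0.14817644413413358))]
```

Request:
servo_tool --targets "-0.3 -0.3 0 0.5; -1 -1 0 1.3; -12.5 -12.7 0 16; -12.5 -12.7 0 16; -12.5 -12.7 0 16; -12.5 -12.7 0 16; -12.5 -12.7 0 16; -12.5 -12.7 0 16; -12.5 -12.7 0 16; -12.5 -12.7 0 16; -12.5 -12.7 0 16; -12.5 -12.7 0 16" --claw 40 --newtons 40

```text
time: 1.1
eef_pos: [0.3842, 0.0879, 0.2313]
tcp_rot: [0.0, 0.754, 0.656, 0.0]
wrist_force: [1.2, 1.1, 0.5]
grip_width: 0.0401
gripper_force: 0.0
```

Request:
servo_tool --targets "-5 3.25 0 0.4; -5 3.25 0 0.4; -5 3.25 0 0.4; -5 3.25 0 0.4; -5 3.25 0 0.4; -5 3.25 0 0.4; -5 3.25 0 0.4; -5 3.25 1 0.4; -5 3.25 2 0.4; -5 3.25 2.5 0.4; -5 3.25 2.5 0.4"

```text
time: 2.02
eef_pos: [0.4838, -0.1246, 0.1262]
tcp_rot: [-0.003, 0.764, 0.646, -0.002]
wrist_force: [-1.1, -0.4, -0.1]
grip_width: 0.0398
gripper_force: 0.0
```

Run:
```python
from h import *
s=sense();print(s["eef_pos"],s["tcp_rot"],s["grip_width"])
cv2.imwrite("pics/w1.png",get_image("wrist")[:,:,::-1])
```

```text
[ 0.48382499 -0.12455156  0.12615611] [-0.00329971  0.76372897  0.64552456 -0.00228557] 0.03979378670720624
```

View pics/w1.png

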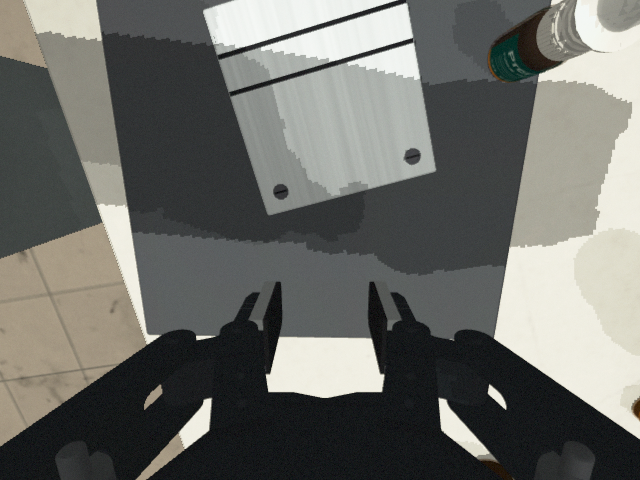

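Run:
```python
from h import *
from scipy.spatial.transform import Rotation as Ro
np.set_printoptions(precision=4,suppress=True)
s=sense();w,x,y,q=s["tcp_rot"];R=Ro.from_quat([x,y,q,w]).as_matrix();print(R)
for uv,z in(([(270,214),(436,170)],.058),([(146,334),(494,336)],.05)):
    P=wray(uv,z,s);print(P,(P-s["eef_pos"])@R)
```

```text
[[ 0.1664  0.986  -0.0043]
 [ 0.9861 -0.1664  0.0012]
 [ 0.0004 -0.0045 -1.    ]]
[[ 0.4535 -0.094   0.058 ]
 [ 0.5624 -0.0836  0.058 ]] [[ 0.0251 -0.0358  0.0715]
 [ 0.0535  0.0698  0.071 ]]
[[ 0.3401 -0.1703  0.05  ]
 [ 0.5984 -0.2146  0.05  ]] [[-0.069  -0.1349  0.0799]
 [-0.0697  0.1272  0.0787]]
```

Request:
servo_tool --targets "0 0 0.6 0; 0 0 1.2 0; 0 0 1.6 0; 0 0 1.75 0; 0 0 1.78 0; 0 0 1.8 0; 0 0 1.8 0"

```text
time: 2.65
eef_pos: [0.4874, -0.1256, 0.0611]
tcp_rot: [0.001, 0.764, 0.646, 0.001]
wrist_force: [-0.4, -0.0, 0.1]
grip_width: 0.04
gripper_force: 0.0
```

Request:
servo_tool --targets "0 0 0.02 0; 0 0 0.04 0; 0 0 0.06 0; 0 0 0.06 0"

```text
time: 2.98
eef_pos: [0.4865, -0.1254, 0.057]
tcp_rot: [0.0, 0.764, 0.646, 0.0]
wrist_force: [-0.5, 0.2, 0.1]
grip_width: 0.04
gripper_force: 0.0
```

Request:
servo_tool --targets "0 0 0.03 0; 0 0 0.06 0; 0 0 0.09 0; 0 0 0.12 0; 0 0 0.12 0"

```text
time: 3.4
eef_pos: [0.4863, -0.1254, 0.0518]
tcp_rot: [-0.0, 0.764, 0.646, -0.0]
wrist_force: [0.1, -1.1, -0.5]
grip_width: 0.0401
gripper_force: 0.0
```

Request:
servo_tool --targets "0 0 0.02 0; 0 0 0.05 0; 0 0 0.05 0; 0 0 0.05 0"

```text
time: 3.73
eef_pos: [0.4865, -0.1254, 0.05]
tcp_rot: [-0.0, 0.764, 0.646, -0.0]
wrist_force: [0.5, 0.0, 0.5]
grip_width: 0.0403
gripper_force: 0.0
```

Request:
servo_tool --targets "0 0 0.025 0; 0 0 0.05 0; 0 0 0.05 0; 0 0 0.05 0"

```text
time: 4.07
eef_pos: [0.4866, -0.1254, 0.0485]
tcp_rot: [0.0, 0.764, 0.646, 0.0]
wrist_force: [-1.2, 0.6, 4.9]
grip_width: 0.0402
gripper_force: 2.7
```

Request:
servo_tool --targets "0 0 0.025 0; 0 0 0.025 0; 0 0 0.025 0"

```text
time: 4.32
eef_pos: [0.4867, -0.1255, 0.0485]
tcp_rot: [0.0, 0.764, 0.646, 0.0]
wrist_force: [-6.2, 0.9, 14.4]
grip_width: 0.0401
gripper_force: 6.9
```

Request:
servo_tool --targets "0 0 -0.11 0; 0 0 -0.11 0; 0.15 0 -0.11 0; 0.3 0 -0.11 0; 0.45 0 -0.11 0; 0.6 0 -0.11 0; 0.75 0 -0.11 0; 0.9 0 -0.11 0; 1.05 0 -0.11 0; 1.2 0 -0.11 0; 1.35 0 -0.11 0; 1.5 0 -0.11 0"

```text
time: 5.32
eef_pos: [0.4965, -0.0656, 0.0515]
tcp_rot: [-0.0, 0.764, 0.646, -0.0]
wrist_force: [-0.0, -1.2, -0.4]
grip_width: 0.0399
gripper_force: 0.4
```

Run:
```python
from h import *
s=sense();print(s["eef_pos"],s["tcp_rot"],s["grip_width"])
cv2.imwrite("pics/w2.png",get_image("wrist")[:,:,::-1])
```

```text
[ 0.49653    -0.06562057  0.05145886] [-3.29388566e-05  7.63708381e-01  6.45561390e-01 -2.81209426e-05] 0.03988079549052525
```

View pics/w2.png

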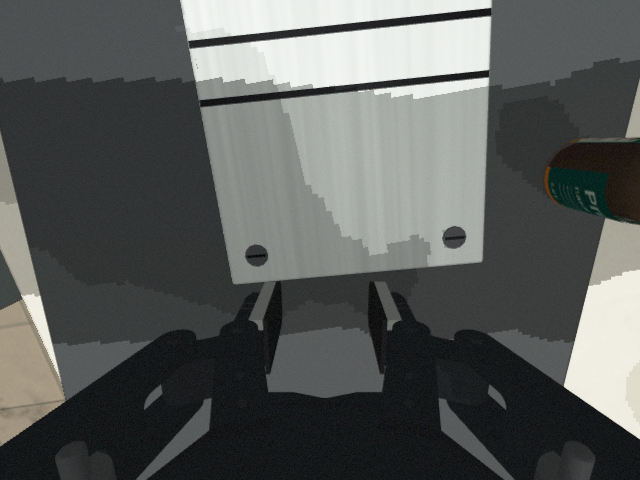

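Request:
servo_tool --targets "0.15 0 0 0; 0.35 0 0 0; 0.55 0 0 0; 0.75 0 0 0; 0.95 0 0 0; 1.15 0 0 0; 1.35 0 0 0; 1.55 0 0 0; 1.75 0 0 0; 1.9 0 0 0; 2.0 0 0 0; 2.05 0 0 0"

```text
time: 6.37
eef_pos: [0.5102, 0.0152, 0.0515]
tcp_rot: [0.0, 0.764, 0.646, 0.0]
wrist_force: [0.1, -1.1, 0.9]
grip_width: 0.04
gripper_force: 0.9
```

Run:
```python
from h import *
s=sense();print(s["eef_pos"],s["tcp_rot"],s["grip_width"])
cv2.imwrite("pics/w3.png",get_image("wrist")[:,:,::-1])
```

```text
[0.51023867 0.01518955 0.05151257] [2.47314708e-05 7.63562566e-01 6.45733851e-01 6.83811299e-06] 0.04003525137886748
```

View pics/w3.png

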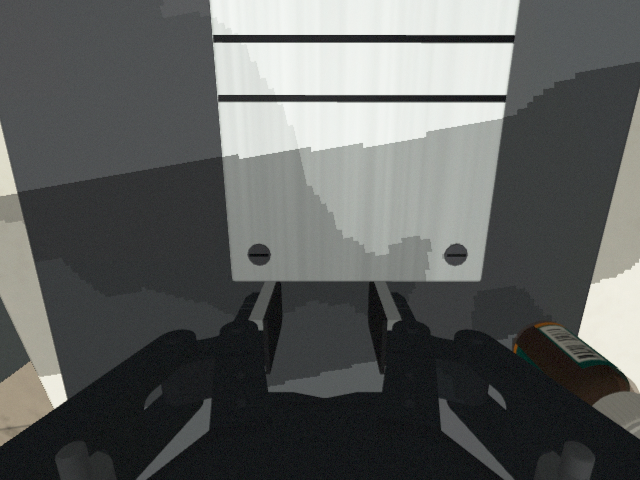

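Run:
```python
from h import *
s=sense()
P=wray([(232,281),(482,281),(218,98),(506,98.5),(214,38),(515,39)],.058,s)
m=np.array([.5277,.138,.05]);ex=np.array([.9846,-.1751,0]);ey=np.array([.1751,.9846,0])
for p in P:print((p-m)@ex,(p-m)@ey)
i=get_image("top")[205:355,160:360,::-1]
cv2.imwrite("pics/t3.png",cv2.resize(i,None,fx=4,fy=4,interpolation=cv2.INTER_CUBIC))
```

```text
-0.036629145295229266 -0.1128336439443331
0.07341801510570937 -0.11173032905844854
-0.0369498751256503 -0.037995457050903965
0.07210271156593638 -0.03710967795273979
-0.036822643931912695 -0.01781802430161166
0.07217539234974368 -0.017087085829197407
```

View pics/t3.png

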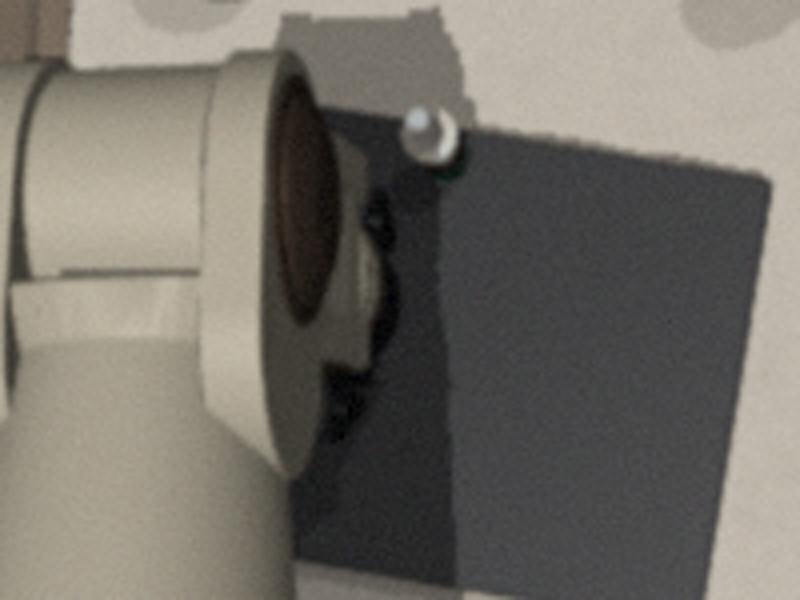

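Request:
servo_tool --targets "0.12 0 0 0; 0.27 0 0 0; 0.42 0 0 0; 0.55 0 0 0; 0.62 0 0 0; 0.65 0 0 0; 0.65 0 0 0; 0.65 0 0 0"

```text
time: 7.13
eef_pos: [0.5145, 0.0404, 0.0515]
tcp_rot: [-0.0, 0.764, 0.646, 0.0]
wrist_force: [-0.0, 0.1, -0.2]
grip_width: 0.04
gripper_force: 0.0
```

Request:
servo_tool --targets "-0.3 0 0 0; -1 0 0 0; -1 0 -0.7 0; -1 0 -1.7 0; -1 0 -2.7 0; -0.5 0 -3 0; 0 0 -3 0; 0.5 0 -3 0; 0.5 0 -3 0; 0.5 0 -3 0"

```text
time: 7.97
eef_pos: [0.5177, 0.0598, 0.1713]
tcp_rot: [-0.0, 0.763, 0.646, -0.0]
wrist_force: [-0.6, -0.9, -0.4]
grip_width: 0.0399
gripper_force: 0.0
```

Run:
```python
from h import *
s=sense();print(s["eef_pos"],s["tcp_rot"],s["grip_width"])
cv2.imwrite("pics/w4.png",get_image("wrist")[:,:,::-1])
```

```text
[0.51767038 0.05982513 0.17134408] [-4.21126581e-05  7.63358283e-01  6.45975308e-01 -1.77538176e-04] 0.03991131873044081
```

View pics/w4.png

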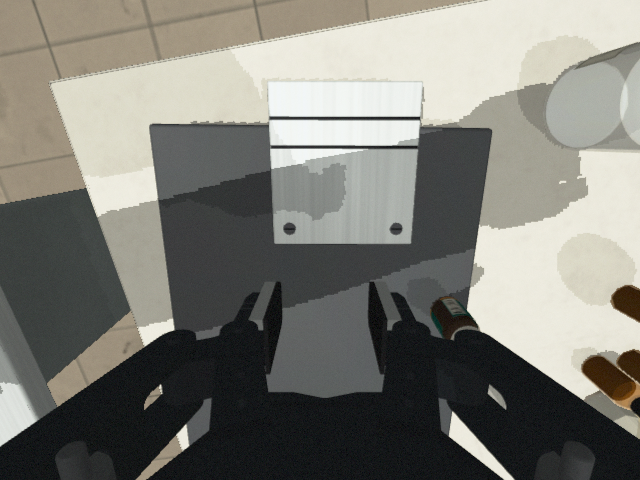

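Run:
```python
from h import *
s=sense()
e=wray([(152,124.5),(490,129)],.05,s)
ex=(e[1]-e[0])/np.linalg.norm(e[1]-e[0]);ey=np.array([-ex[1],ex[0],0])
for uv in [(270,118),(421,118.5),(272,147),(419,147.5),(268,82),(422,82.5),(275,244),(411,244)]:
    p=wray([uv],.058,s)[0];print((p-e.mean(0))@ex,(p-e.mean(0))@ey)
print(np.linalg.norm(e[1]-e[0]),np.arctan2(ex[1],ex[0]))
```

```text
-0.03693087194932871 0.005203061482086569
0.07203814417576063 0.006237952606541975
-0.0361095095292853 -0.014982836671246932
0.07242384146544546 -0.013961107241668673
-0.037561381761743506 0.029032315534509072
0.07054238975275905 0.030064901462326994
-0.03601597124995651 -0.08988209082710774
0.07277102411147895 -0.08847024354379844
0.2532454329738673 -0.17897964881135472
```

Request:
servo_tool --targets "-0.6 0 0 0; -1.2 0 0 0; -1.2 0 0.8 0; -1.2 0 1.7 0; -1.2 0 2.5 0; -1.2 0 2.9 0; -1.2 0 3 0; -1.0 0 3 0; -0.8 0 3 0; -0.65 0 3 0; -0.57 0 3 0; -0.5 0 3 0"

```text
time: 9.02
eef_pos: [0.515, 0.0409, 0.0522]
tcp_rot: [0.0, 0.763, 0.646, 0.0]
wrist_force: [0.7, -1.2, 0.5]
grip_width: 0.0399
gripper_force: 1.3
```

Request:
servo_tool --targets "0.02 0 0 0; 0.05 0 0 0; 0.08 0 0 0; 0.11 0 0 0; 0.125 0 0 0; 0.125 0 0 0; 0.125 0 0 0"

```text
time: 9.6
eef_pos: [0.5153, 0.0451, 0.0515]
tcp_rot: [-0.0, 0.764, 0.646, 0.0]
wrist_force: [0.2, -2.2, 1.1]
grip_width: 0.0397
gripper_force: 0.9
```

Request:
servo_tool --targets "-0.3 0 0 0; -1 0 0 0; -1 0 -0.7 0; -1 0 -1.7 0; -1 0 -2.7 0; -0.5 0 -3 0; 0 0 -3 0; 0.4 0 -3 0; 0.4 0 -3 0; 0.4 0 -3 0; 0.4 0 -3 0"

```text
time: 10.52
eef_pos: [0.5176, 0.0603, 0.1711]
tcp_rot: [-0.0, 0.764, 0.646, -0.0]
wrist_force: [0.7, -0.4, -0.9]
grip_width: 0.0397
gripper_force: 0.0
```

Run:
```python
from h import *
s=sense();print(s["eef_pos"],s["tcp_rot"],s["grip_width"])
i=get_image("wrist")[:,:,::-1];cv2.imwrite("pics/w5.png",i)
```

```text
[0.51761147 0.06027566 0.17112476] [-2.30989620e-04  7.63702742e-01  6.45567927e-01 -3.48541808e-04] 0.039676320449217574
```

View pics/w5.png

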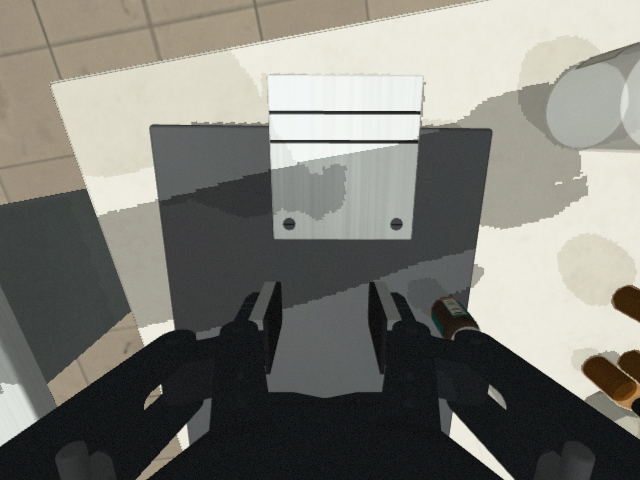

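```bash
python3 -c "
from cell import *
print(finish_job())"
```

```text
the job is handed in; nothing more can be done
None
```

The plate now hangs over the slab's left edge by its grooved end. By the last wrist picture that edge is about midway between the two grooves across the plate's full width. I saw no sign in the pictures that the spray bottle had moved, the gripper stayed clear of the other items, and I handed the job in at about 10.6 s.

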